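# Gauge the height of the round choke on a circuit board

### The arm

A 7-joint arm with a two-finger parallel gripper is mounted at the origin on the work surface. World frame = base frame: x ahead of the robot, y to its left, z up, the work surface at z = 0. Lengths are in m, angles in rad, forces in N, time in s.
With the tool pointing down it reaches from about 0.425 to 0.875 m from the base axis. Payload 4.7 kg.
Tool frame: the origin (TCP) lies on the centre line of the jaws, within the pads' length; the fingertips stand 17 mm ahead of it and the grasp point (between the pads) lies 2 mm behind it; z points along the fingers, y is the line along which they close (so a half turn about z gives the same grasp; the last joint's range is limited). The gripper opens to 87 mm and grips with 3 to 60 N. Pads are 19 mm wide; open, the fingers measure 117 mm over their backs; the gripper's body (75 mm by 190 mm) begins 51 mm behind the grasp point.
Start: joints at [1.161, 0.321, -0.07, 1.45, 0.023, 1.371, -0.057], TCP at [0.267, -0.593, 0.24] pointing down, gripper open.
Joint ranges: [-2.86, 2.86], [-0.3, 2.09], [-1.38, 1.24], [0.06, 2.45], [-1.56, 4.7], [0.09, 2.05], [-2.69, 2.69]. Speed limits (rad/s): [2.57, 2.57, 3.14, 3.14, 3.14, 3.14, 3.14].

### API

Orientations are given as a rotation vector (axis times angle).
In Python, from rig import bot gives the robot as it stands.
- The arm moves only by the tool drive_tool, never from a script. Its argument "steps" is a list of rows, each an object with "dp": the shift along the tool's x, y, z in mm, a list of three; "spin": the turn about the tool's z in rad; "claw": the gripper command: -1 is shut, 1 is fully open, values between are in proportion. A call has 1 to 8 rows; each row shifts and turns the commanded pose from where the row before left it, along the tool's axes as they then stand; what a row does not reach is not made up. A row lasts 1/10 s, in which the tool goes at most 50 mm and 8.59 degrees, less where a joint would pass 70% of its speed; a pose out of reach is approached as far as the arm can. A call with a gripper value outside its range is refused whole. The fingers move at their own pace and stop on an object; the grip force is fixed at half the most. Time passes only in rows, so rows that do not move let the fingers close. It gives the time, the measured TCP pose, the force, the opening and the grip force at its end, in the units of the state.
- bot.sense(): the state, without advancing time (a new reading comes with each control period).
- bot.camera(name): name is "side" or "top" or "wrist"; returns a dict with "frame" (400x640x3 uint8, red, green, blue), "depth" (400x640 float32, m along the optical axis (not along the pixel's ray), 0 where there is no reading), "camera_matrix" (3x3 intrinsics, pixels), "rvec" (rotation vector, rad) and "tvec" (3), from world to camera coordinates, as OpenCV has them; the wrist camera has in their place "tool_from_camera" (4x4, takes a point from camera to tool coordinates, whose origin is the TCP and whose axes are the flange's). Camera axes: x right, y down, z forward; pixel columns grow to the right and rows downward; lengths in m; the calibration is good to about 2 mm. A picture is of the moment at which its call begins: read the wrist's pose just before it.
- bot.job_done(): hands the job in; it is judged then, once.
The state is a dict: "time": time; "qpos": joint angles; "joint_vel": joint speeds; "tau": joint torques, N m; "position": TCP position; "tcp_rot": TCP orientation; "wrist_force": force on the tool from outside, world axes, zero at the start; "wrist_torque": the same for the moment, N m; "finger_gap": finger opening in m; "finger_force": force on a finger pad.
Only numpy, scipy, OpenCV 4.12 (cv2) and the standard library are available. Lean on these libraries where they do the work, as an engineer would, in place of code of your own. Each camera call takes 0.05 s, during which the arm holds its last target. There are 200 camera calls.

### The job

Pick up the steel bridge gauge by its black grip and stand it over the wide round choke on the circuit board, so that its two legs stand flat on the board either side of the choke and its sprung foot rests on the choke's top and reads its height. Lower it gently, do not drop it, and leave it standing there.

Things in the scene. Friction and masses are not known exactly. Their poses are not given: they have to be found in the camera images.
- gauge: loose steel bridge gauge, 0.35 kg. Origin: centre of its underside (leg soles), below grip and foot; z up. mm: two legs 12 (x) x 50 (y) x 45 high, centred at x = -45 and 45 (78 clear between); on them a beam 102 x 30, z 45 to 61; centred on it a black block grip 30 (x) x 36 (y), z 61 to 111, to be gripped from above across either pair of faces. It fits over the choke at any quarter turn.
- foot (a joint): how far (m) the gauge's sprung foot, a 16 mm brass disc on its centre line between the legs, is pushed up. 0: hangs lowest, its face 5 mm above the soles; most 0.035. Spring 0.25 to 1.1 N, far below the gauge's weight. Standing over a part it reads the part's height less 5 mm: 0.019 on the choke; the stem then shows 7 mm above the grip.
- choke: wide black cylinder, 36 mm across, 24 high, soldered on the board. Origin: centre of its underside, on the board's top face; z up. Two other black parts stand in a row with it about 100 mm apart, in any order: a square block 30 x 30 x 18 high with a white label, and a narrow, taller can 20 across, 32 high.
- board: fixed green circuit board in an aluminium carrier, 180 (x) x 330 (y) mm. Origin: centre of its underside; its top face is 10 mm above. The row of three parts runs along its y; with the gauge's legs square to the board, either way, they clear the neighbours. Elsewhere it is flat: the legs may stand on it anywhere.
Things that resemble listed ones, but are neither listed nor needed, are in the scene too. Several things have the shape of the gauge; the one meant has the colours described above.

How it is judged:
At the end, for the whole second after the job is handed in: The gauge stands upright (within 0.1 rad) and at rest on the board, its soles within 3 mm of the board's top face, its centre within 15 mm of the choke's centre seen from above, and its foot joint reads 0.016 to 0.022 (the choke's height less 5 mm, within 3 mm) (horizontal distance between gauge and choke below 0.015 m and value of joint foot between 0.016 and 0.022 m and z of gauge in the frame of board between 0.007 and 0.013 m and angle between gauge's own z axis and vertical below 0.1 rad and linear speed of gauge below 0.02 m/s); the robot touches nothing.
It fails at once if the gauge is dropped or slammed onto the board (faster than 0.45 m/s with its soles less than 20 mm above the board's face, over the choke) (horizontal distance between gauge and choke below 0.05 m and z of gauge in the frame of board below 0.03 m and linear speed of gauge above 0.45 m/s).
It also fails if it takes over 32 s, if anything falls off the work surface, if the arm or the gripper's body presses on something with over 40 N, if the wrist force passes 120 N, or if a joint passes its speed limit or range.

## Working session

There is one attempt and no reset: what is moved stays moved. The work goes in short steps, Python scripts to look and compute and a tool call to move; the robot and the scene stay as the last step left them, time stands still between calls to the robot, and variables do not carry over. Pictures are saved under pics/ and viewed, at most 10 in all, crops included, and the job is handed in when it is done.

Besides the shell and the picture viewer there is one more tool, called after ">>>" as name([rows], argument=value, ...), one row to a line, values as JSON. drive_tool: Moves the arm, as the interface text tells. Its arguments: {"type":"object","properties":{"steps":{"type":"array"}},"required":["steps"]}

```bash
mkdir -p pics
cat > h.py <<'E'
import numpy as np,cv2
from rig import bot
from scipy.spatial.transform import Rotation as R
def cloud(c,T=None):
    K=c["camera_matrix"];d=c["depth"];v,u=np.mgrid[:d.shape[0],:d.shape[1]]
    P=np.stack([(u-K[0,2])/K[0,0]*d,(v-K[1,2])/K[1,1]*d,d],-1)
    if T is None:
        r=R.from_rotvec(np.ravel(c["rvec"])).as_matrix();W=(P-np.ravel(c["tvec"]))@r
    else: W=P@T[:3,:3].T+T[:3,3]
    W[d<=0]=np.nan
    return W
def wrist():
    s=bot.sense();c=bot.camera("wrist")
    T=np.eye(4);T[:3,:3]=R.from_rotvec(s["tcp_rot"]).as_matrix();T[:3,3]=s["position"]
    return c,cloud(c,T@np.array(c["tool_from_camera"]))
def save(n,f): cv2.imwrite(n,np.ascontiguousarray(f[:,:,::-1]))
E
python3 - <<'E'
from h import *
s=bot.sense();print(s["position"],s["tcp_rot"],s["finger_gap"])
print(R.from_rotvec(s["tcp_rot"]).as_matrix().round(3))
ims=[]
for n in("top","side"):
    c=bot.camera(n);save(f"pics/{n}0.png",c["frame"]);np.save(n+"0.npy",cloud(c))
E
```

```text
[ 0.26701801 -0.59207468  0.2384626 ] [-3.06955086e+00 -6.60346847e-01  7.91000095e-04] 0.08682556952217599
[[ 0.912  0.411 -0.001]
 [ 0.411 -0.912  0.002]
 [-0.    -0.002 -1.   ]]
```

View pics/top0.png

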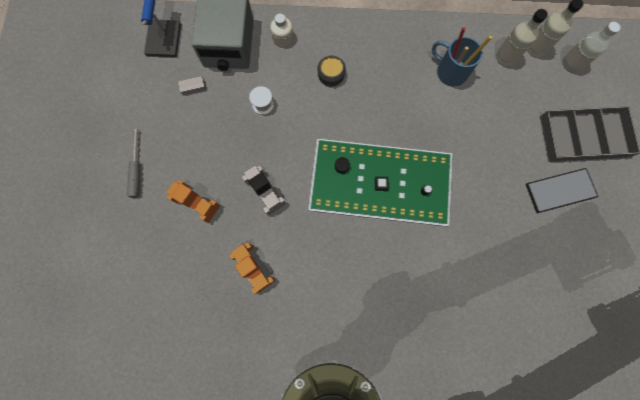

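View pics/side0.png

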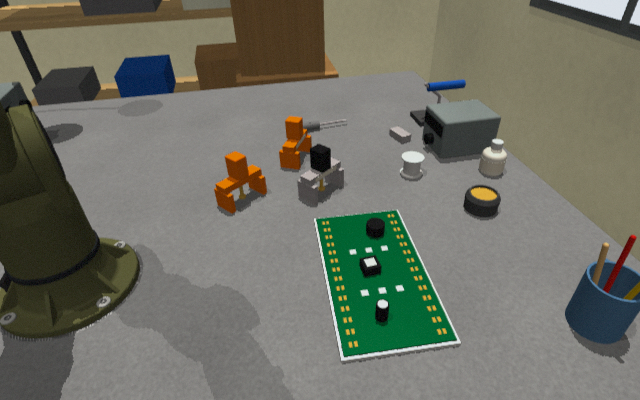

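The top view shows the steel gauge with its black grip at about (262,182) and the choke at about (342,165), at the left end of the board. The orange gauges are decoys. Next I'll measure both positions.

Run:
```python
from h import *
f=cv2.imread("pics/top0.png").astype(int);W=np.load("top0.npy")
def box(u0,u1,v0,v1,lo,hi,n):
    m=np.zeros(f.shape[:2],bool);m[v0:v1,u0:u1]=1
    m&=(W[...,2]>lo)&(W[...,2]<hi)
    p=W[m];r=cv2.minAreaRect((p[:,:2]*1000).astype(np.float32))
    print(n,len(p),np.median(p,0).round(4),[np.round(x,1) for x in r])
box(240,290,160,220,.09,.13,"grip");box(240,290,160,220,.035,.075,"beam/legs");box(240,290,160,220,.03,.13,"all")
box(330,355,153,178,.027,.045,"choke");box(305,458,135,228,.005,.016,"board")
box(372,392,173,193,.02,.045,"block");box(420,434,180,198,.03,.06,"can")
s=bot.sense();print(R.from_rotvec(s["tcp_rot"]).as_euler("xyz"))
```

```text
grip 264 [0.4801 0.1727 0.1096] [array([481.7, 173.7]), array([30.3, 35.1]), np.float64(36.8)]
beam/legs 495 [0.4636 0.1621 0.0594] [array([482. , 173.9]), array([102.6,  49.7]), np.float64(37.1)]
all 806 [0.4732 0.1674 0.0609] [array([481.9, 174. ]), array([102.6,  49.8]), np.float64(37.1)]
choke 180 [ 0.551  -0.0047  0.0331] [array([551.8,  -4.6]), array([33.9, 32.7]), np.float64(1.2)]
board 9408 [ 0.5172 -0.1026  0.0088] [array([ 521.5, -100.9]), array([329.8, 180.5]), np.float64(85.9)]
block 166 [ 0.5112 -0.0992  0.0268] [array([511.7, -99.3]), array([29.2, 28.7]), np.float64(2.1)]
can 69 [ 0.4978 -0.202   0.0407] [array([ 499.1, -202.3]), array([17.8, 20.1]), np.float64(49.5)]
[-3.13991142e+00  9.01540700e-05  4.23843717e-01]
```

>>> drive_tool([
  {"dp": [0,0,0],"spin": -0.11,"claw": 1},
  {"dp": [0,0,0],"spin": -0.113,"claw": 1},
  {"dp": [45,-11,0],"spin": 0,"claw": 1},
  {"dp": [45,-11,0],"spin": 0,"claw": 1},
  {"dp": [45,-11,0],"spin": 0,"claw": 1},
  {"dp": [45,-11,0],"spin": 0,"claw": 1},
  {"dp": [45,-11,0],"spin": 0,"claw": 1},
  {"dp": [45,-11,0],"spin": 0,"claw": 1},
])

```text
time: 0.9
position: [0.4436, -0.3754, 0.2392]
tcp_rot: [-2.979, -0.998, 0.001]
wrist_force: [0.2, -0.8, 0.1]
finger_gap: 0.0868
finger_force: 0.0
```

>>> drive_tool([
  {"dp": [45,-11,0],"spin": 0,"claw": 1},
  {"dp": [45,-11,0],"spin": 0,"claw": 1},
  {"dp": [27,-39,0],"spin": 0,"claw": 1},
  {"dp": [27,-39,0],"spin": 0,"claw": 1},
  {"dp": [27,-39,0],"spin": 0,"claw": 1},
  {"dp": [27,-39,0],"spin": 0,"claw": 1},
  {"dp": [27,-39,0],"spin": 0,"claw": 1},
  {"dp": [27,-39,0],"spin": 0,"claw": 1},
])

```text
time: 1.7
position: [0.4891, -0.0192, 0.2393]
tcp_rot: [2.978, 0.998, -0.001]
wrist_force: [0.6, -0.9, 1.4]
finger_gap: 0.0873
finger_force: 0.0
```

```bash
cat > g.py <<'E'
from h import *
import sys
s=bot.sense();M=R.from_rotvec(s["tcp_rot"]).as_matrix();p=np.array(s["position"])
t=np.array([float(a) for a in sys.argv[1:4]])
print("t",s["time"],"pos",p.round(4),"toolx deg",np.degrees(np.arctan2(M[1,0],M[0,0])).round(2),"tilt",M[:,2].round(3),"q",np.round(s["qpos"],2))
print("go mm tool",(M.T@(t-p)*1000).round(1), "gap",s["finger_gap"],"F",np.round(s["wrist_force"],1))
E
python3 g.py .482 .174 .22
```

```text
t 1.7 pos [ 0.4891 -0.0192  0.2393] toolx deg 37.05 tilt [-0. -0. -1.] q [ 0.54 -0.   -0.55  1.82  0.    1.32 -0.93]
go mm tool [ 110.7 -158.5   19.2] gap 0.08726544671283913 F [ 0.6 -0.9  1.4]
```

>>> drive_tool([
  {"dp": [25,-36,0],"spin": 0,"claw": 1},
  {"dp": [25,-36,0],"spin": 0,"claw": 1},
  {"dp": [25,-36,0],"spin": 0,"claw": 1},
  {"dp": [13,-19,0],"spin": 0,"claw": 1},
  {"dp": [0,0,0],"spin": 0,"claw": 1},
  {"dp": [0,0,0],"spin": 0,"claw": 1},
])

```text
time: 2.3
position: [0.4832, 0.1332, 0.2392]
tcp_rot: [2.978, 1.0, -0.001]
wrist_force: [-0.1, -0.9, -0.1]
finger_gap: 0.0871
finger_force: 0.0
```

```bash
python3 - <<'E'
from h import *
c,W=wrist();save("pics/w1.png",c["frame"])
m=(W[...,2]>.09)&(W[...,2]<.113)&(np.hypot(W[...,0]-.482,W[...,1]-.174)<.05)
p=W[m];print(len(p),[np.round(x,1) for x in cv2.minAreaRect((p[:,:2]*1000).astype(np.float32))],np.percentile(p[:,2],[5,50,95]))
E
python3 g.py .482 .174 .088
```

```text
967 [array([483.1, 175.6]), array([30.1, 36.2]), np.float64(37.1)] [0.0984293  0.11223354 0.1129276 ]
t 2.35 pos [0.4835 0.1322 0.2392] toolx deg 37.0 tilt [-0.001 -0.001 -1.   ] q [ 0.38  0.04 -0.71  1.79  0.03  1.32 -1.26]
go mm tool [ 24.2 -34.3 151.1] gap 0.08714363537142736 F [ 0.1 -1.  -0.2]
```

View pics/w1.png

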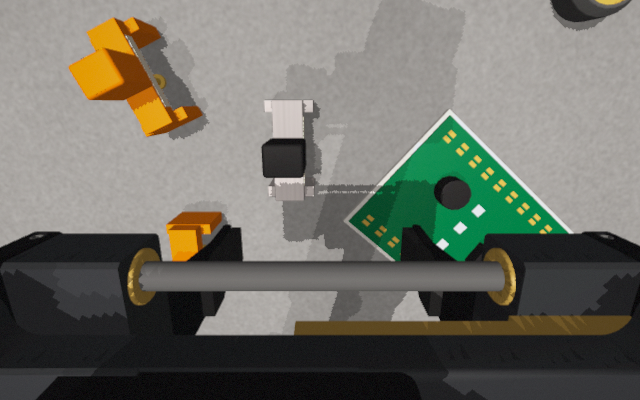

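The wrist view shows the gauge at about (285,155), with its grip square to the jaws. The decoys are clear of the fingers. I'll centre over the grip, descend and close.

>>> drive_tool([
  {"dp": [12,-18,0],"spin": 0,"claw": 1},
  {"dp": [13,-18,0],"spin": 0,"claw": 1},
  {"dp": [0,0,40],"spin": 0,"claw": 1},
  {"dp": [0,0,40],"spin": 0,"claw": 1},
  {"dp": [0,0,0],"spin": 0,"claw": 1},
  {"dp": [0,0,0],"spin": 0,"claw": 1},
])

```text
time: 2.95
position: [0.4819, 0.1758, 0.1597]
tcp_rot: [-2.98, -0.995, 0.002]
wrist_force: [-0.2, 0.5, -0.0]
finger_gap: 0.0871
finger_force: 0.0
```

```bash
python3 g.py .4827 .175 .088
```

```text
t 2.95 pos [0.4819 0.1758 0.1597] toolx deg 36.93 tilt [-0.001 -0.    -1.   ] q [ 0.3   0.14 -0.75  1.87  0.11  1.17 -1.41]
go mm tool [ 0.2  1.2 71.7] gap 0.08713565189885553 F [-0.2  0.5 -0. ]
```

>>> drive_tool([
  {"dp": [0,1,30],"spin": 0,"claw": 1},
  {"dp": [0,0,25],"spin": 0,"claw": 1},
  {"dp": [0,0,16],"spin": 0,"claw": 1},
  {"dp": [0,0,0],"spin": 0,"claw": 1},
  {"dp": [0,0,0],"spin": 0,"claw": -1},
  {"dp": [0,0,0],"spin": 0,"claw": -1},
  {"dp": [0,0,0],"spin": 0,"claw": -1},
  {"dp": [0,0,0],"spin": 0,"claw": -1},
])

```text
time: 3.75
position: [0.483, 0.1765, 0.0895]
tcp_rot: [2.978, 0.998, 0.002]
wrist_force: [-0.2, -0.7, 0.7]
finger_gap: 0.0627
finger_force: 0.0
```

>>> drive_tool([
  {"dp": [0,0,0],"spin": 0,"claw": -1},
  {"dp": [0,0,0],"spin": 0,"claw": -1},
  {"dp": [0,0,0],"spin": 0,"claw": -1},
  {"dp": [0,0,0],"spin": 0,"claw": -1},
])

```text
time: 4.15
position: [0.4825, 0.1761, 0.0885]
tcp_rot: [2.978, 0.998, 0.0]
wrist_force: [0.9, -0.6, 0.9]
finger_gap: 0.0356
finger_force: 29.9
```

>>> drive_tool([
  {"dp": [0,0,-15],"spin": 0,"claw": -1},
  {"dp": [0,0,-25],"spin": 0,"claw": -1},
  {"dp": [0,0,-25],"spin": 0,"claw": -1},
  {"dp": [0,0,-25],"spin": 0,"claw": -1},
  {"dp": [-9,31,0],"spin": 0,"claw": -1},
  {"dp": [-9,31,0],"spin": 0,"claw": -1},
  {"dp": [-9,31,0],"spin": 0,"claw": -1},
  {"dp": [-9,31,0],"spin": 0,"claw": -1},
])

```text
time: 4.95
position: [0.5281, 0.0547, 0.1789]
tcp_rot: [-2.978, -0.999, 0.001]
wrist_force: [0.8, -0.3, -3.1]
finger_gap: 0.0359
finger_force: 29.9
```

>>> drive_tool([
  {"dp": [-9,31,0],"spin": 0,"claw": -1},
  {"dp": [-9,31,0],"spin": 0,"claw": -1},
  {"dp": [0,0,0],"spin": 0.12,"claw": -1},
  {"dp": [0,0,0],"spin": 0.12,"claw": -1},
  {"dp": [0,0,0],"spin": 0.12,"claw": -1},
  {"dp": [0,0,0],"spin": 0.12,"claw": -1},
  {"dp": [0,0,0],"spin": 0.12,"claw": -1},
  {"dp": [0,0,0],"spin": 0.12,"claw": -1},
])

```text
time: 5.75
position: [0.5507, -0.0043, 0.1786]
tcp_rot: [-3.139, 0.122, 0.002]
wrist_force: [-0.5, 0.1, -4.0]
finger_gap: 0.0354
finger_force: 29.9
```

>>> drive_tool([
  {"dp": [0,0,0],"spin": 0,"claw": -1},
  {"dp": [0,0,0],"spin": 0,"claw": -1},
  {"dp": [0,0,0],"spin": 0,"claw": -1},
])

```text
time: 6.05
position: [0.5511, -0.0045, 0.1786]
tcp_rot: [-3.14, 0.111, 0.001]
wrist_force: [-0.1, -0.6, -4.3]
finger_gap: 0.0358
finger_force: 29.9
```

```bash
python3 g.py .5518 -.0046 .1
python3 - <<'E'
from h import *
c,W=wrist();save("pics/w2.png",c["frame"])
c=bot.camera("side");save("pics/s2.png",c["frame"]);np.save("s2.npy",cloud(c))
c=bot.camera("top");T=cloud(c);np.save("w2.npy",W)
def box(W,x0,x1,y0,y1,lo,hi,n):
    m=(W[...,0]>x0)&(W[...,0]<x1)&(W[...,1]>y0)&(W[...,1]<y1)&(W[...,2]>lo)&(W[...,2]<hi);p=W[m]
    if len(p)>20: print(n,len(p),np.median(p,0).round(4),[np.round(x,1) for x in cv2.minAreaRect((p[:,:2]*1000).astype(np.float32))])
box(W,.51,.6,-.05,.05,.025,.04,"choke wrist")
box(W,.45,.65,-.1,.1,.13,.158,"beam wrist");box(T,.45,.65,-.1,.1,.10,.158,"beam top")
E
```

```text
t 6.05 pos [ 0.5511 -0.0045  0.1786] toolx deg -4.07 tilt [-0.  0. -1.] q [ 0.45  0.19 -0.54  1.76  0.1   1.22 -1.76]
go mm tool [ 0.7  0.1 78.6] gap 0.03583834307890736 F [-0.1 -0.6 -4.3]
beam wrist 4628 [ 0.5876 -0.0068  0.153 ] [array([550.8,  -4.6]), array([ 49.9, 102.6]), np.float64(86.0)]
beam top 338 [0.5067 0.0024 0.1489] [array([518. ,   1.7]), array([40. , 38.2]), np.float64(86.1)]
```

View pics/w2.png

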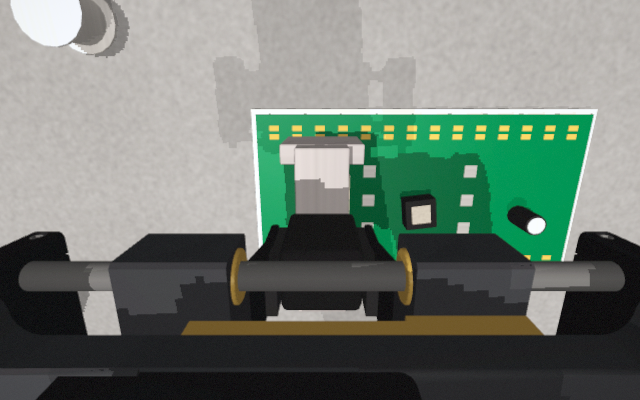

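View pics/s2.png

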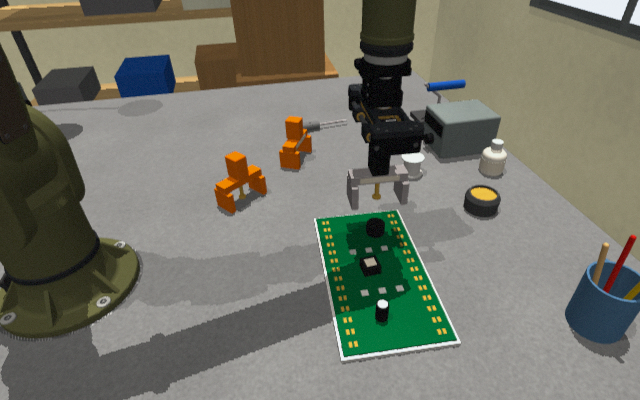

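The side view shows the gauge hanging upright, held by its grip, with the foot at (377,190) above the choke at (375,227). The wrist cloud puts the gauge centre within about 1 mm of the choke. Lowering now.

>>> drive_tool([
  {"dp": [1,0,15],"spin": 0,"claw": -1},
  {"dp": [0,0,18],"spin": 0,"claw": -1},
  {"dp": [0,0,15],"spin": 0,"claw": -1},
  {"dp": [0,0,12],"spin": 0,"claw": -1},
  {"dp": [0,0,9],"spin": 0,"claw": -1},
  {"dp": [0,0,5],"spin": 0,"claw": -1},
  {"dp": [0,0,2],"spin": 0,"claw": -1},
  {"dp": [0,0,0],"spin": 0,"claw": -1},
])

```text
time: 7.0
position: [0.5525, -0.0046, 0.1027]
tcp_rot: [3.139, -0.115, 0.0]
wrist_force: [-0.0, -0.2, -3.1]
finger_gap: 0.0358
finger_force: 29.9
```

>>> drive_tool([
  {"dp": [0,0,1],"spin": 0,"claw": -1},
  {"dp": [0,0,1],"spin": 0,"claw": -1},
  {"dp": [0,0,1],"spin": 0,"claw": -1},
  {"dp": [0,0,0],"spin": 0,"claw": -1},
  {"dp": [0,0,0],"spin": 0,"claw": -1},
])

```text
time: 7.5
position: [0.5527, -0.0047, 0.0998]
tcp_rot: [3.139, -0.115, 0.001]
wrist_force: [0.1, 0.3, -3.1]
finger_gap: 0.0358
finger_force: 29.9
```

>>> drive_tool([
  {"dp": [0,0,0.7],"spin": 0,"claw": -1},
  {"dp": [0,0,0],"spin": 0,"claw": -1},
  {"dp": [0,0,0.7],"spin": 0,"claw": -1},
  {"dp": [0,0,0],"spin": 0,"claw": -1},
  {"dp": [0,0,0],"spin": 0,"claw": -1},
])

```text
time: 8.0
position: [0.5525, -0.0047, 0.0985]
tcp_rot: [3.139, -0.115, 0.001]
wrist_force: [-0.8, -0.3, 0.6]
finger_gap: 0.0358
finger_force: 29.9
```

The wrist force went from -3.1 to +0.6 N, so the legs are on the board. Opening, then rising straight up.

>>> drive_tool([
  {"dp": [0,0,0],"spin": 0,"claw": 0},
  {"dp": [0,0,0],"spin": 0,"claw": 0.5},
  {"dp": [0,0,0],"spin": 0,"claw": 1},
  {"dp": [0,0,0],"spin": 0,"claw": 1},
  {"dp": [0,0,0],"spin": 0,"claw": 1},
  {"dp": [0,0,0],"spin": 0,"claw": 1},
  {"dp": [0,0,0],"spin": 0,"claw": 1},
])

```text
time: 8.7
position: [0.5523, -0.0047, 0.0981]
tcp_rot: [3.139, -0.115, 0.0]
wrist_force: [0.0, -0.4, 0.0]
finger_gap: 0.0822
finger_force: 0.0
```

>>> drive_tool([
  {"dp": [0,0,-10],"spin": 0,"claw": 1},
  {"dp": [0,0,-20],"spin": 0,"claw": 1},
  {"dp": [0,0,-30],"spin": 0,"claw": 1},
  {"dp": [0,0,-30],"spin": 0,"claw": 1},
  {"dp": [0,0,-30],"spin": 0,"claw": 1},
  {"dp": [0,0,0],"spin": 0,"claw": 1},
  {"dp": [0,0,0],"spin": 0,"claw": 1},
])

```text
time: 9.4
position: [0.5527, -0.0046, 0.2193]
tcp_rot: [3.139, -0.115, 0.003]
wrist_force: [-0.2, -0.4, 0.1]
finger_gap: 0.087
finger_force: 0.0
```

```bash
python3 - <<'E'
from h import *
c,W=wrist();S=bot.camera("side");save("pics/s3.png",cv2.resize(np.ascontiguousarray(S["frame"][100:300,260:580]),(800,500)))
def box(x0,x1,y0,y1,lo,hi,n):
    m=(W[...,0]>x0)&(W[...,0]<x1)&(W[...,1]>y0)&(W[...,1]<y1)&(W[...,2]>lo)&(W[...,2]<hi);p=W[m]
    if len(p)>20: print(n,len(p),np.median(p,0).round(4),[np.round(x,1) for x in cv2.minAreaRect((p[:,:2]*1000).astype(np.float32))])
box(.48,.65,-.05,.05,.04,.1,"beam");box(.5,.6,-.04,.04,.117,.124,"grip");box(.5,.6,-.04,.04,.125,.14,"stem")
E
python3 g.py 0 0 0
```

```text
beam 2707 [ 0.5762 -0.0061  0.0728] [array([552.4,  -5.2]), array([ 49.7, 101.8]), np.float64(86.0)]
grip 1475 [ 0.5548 -0.005   0.1227] [array([553. ,  -5.2]), array([35.9, 29.4]), np.float64(86.0)]
stem 97 [ 0.5528 -0.0052  0.13  ] [array([552.4,  -5.3]), array([7. , 7.7]), np.float64(86.4)]
t 9.5 pos [ 0.5516 -0.0048  0.2173] toolx deg -4.19 tilt [-0.002 -0.    -1.   ] q [ 0.45  0.16 -0.54  1.71  0.09  1.29 -1.75]
go mm tool [-550.1   35.5  218.2] gap 0.08716511665765884 F [ 0.2  0.2 -0.3]
```

View pics/s3.png

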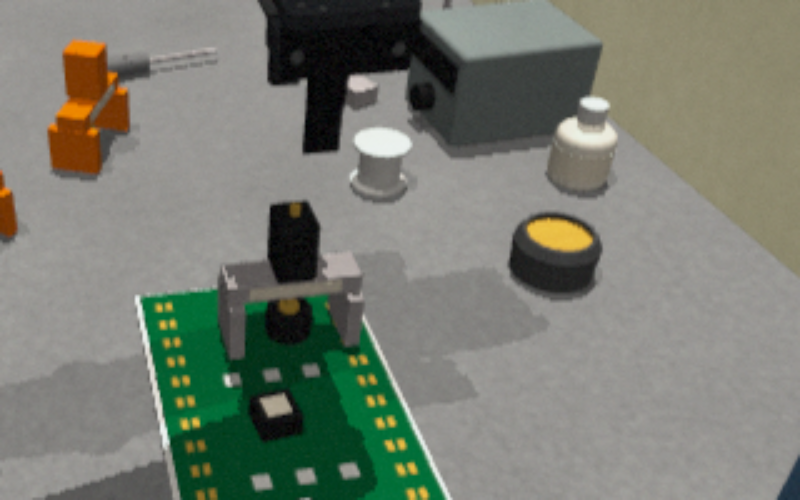

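The side view shows the gauge upright over the choke, legs on the board and the brass foot on the choke at about (289,307). The stem shows about 7 mm above the grip, and the gripper is clear.

```bash
python3 -c "
from rig import bot
print(bot.job_done())"
```

```text
the job is handed in; nothing more can be done
None
```

The gauge stands upright over the choke, centred to within about 1 mm, with its foot on the choke's top and the stem about 7 mm above the grip; I handed the job in at about 9.5 s, and the hand-in returned no verdict.

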